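# Hold a pump's spring arm open

## Task

The amber bottle was left standing on the pump's base plate, in the way of the spring-loaded pressure arm: first set it down upright in the shallow steel tray and let go of it, keeping it upright on the way, and leave everything else where it is. Then take the pressure arm by the upright post at its end and swing it forward, away from the rotor and against its spring, all the way to its stop. Finish while holding it there with the gripper, so that the rotor can be changed: do not let go.

Things in the scene. Friction and masses are not known exactly. Their poses are not given: they have to be found in the camera images.
- pump: Bench pump, fixed, yaw within 0.4 rad; origin at table height. In its frame (x to the back, y left, z up): white base plate x -200 to 130, y -120 to 130, 12 mm thick; drive housing x 50 to 126, top at 70 mm; rotor radius 38 at (0, 50), top 46 mm; pivot bracket 44 mm square at (-55, -50); steel stop peg 12 mm wide, top 46 mm.
- press_arm (a joint): Swing of the pressure arm about its upright pivot, rad: 0 at rest (on the rotor, arm along the pump's +y), growing counter-clockwise seen from above as its end swings forward to the pump's -x; hard stop at 1.0. A spring pulls it back to 0: at the post about 3 N to start, 9 N at the stop. Let go, it springs back.
- press_arm_hinge (a point): Point on the arm's vertical pivot axis, 36 mm above the table, mid height of the beam. The aluminium beam is 16 mm wide, from 28 to 44 mm above the table, reaching 150 mm from the pivot; round pivot boss 30 mm wide, top at 48 mm, with a small cap.
- press_arm_post (a point): Grip point on the axis of the upright steel post at the arm's free end, 150 mm from the pivot axis, 70 mm above the table. The post is round, 16 mm in diameter, 48 to 90 mm above the table (20 mm collar below it), rigid with the arm.
- bottle: Amber glass bottle with paper label and white cap, round, 38 mm in diameter, 85 mm tall (straight sides up to about 50 mm), about 0.12 kg, closed. Origin at the centre of its underside, z up. It starts standing on the pump's base plate (12 mm above the table), in the path of the arm.
- tray: Shallow open steel tray, 120 x 120 mm, 16 mm high, walls 4 mm, fixed to the table, left or right of the pump. Origin at the centre of its underside.
- tray_in (a point): Centre of the tray's inner floor, 4 mm above the table.
- vial_rack: White vial rack 100 x 120 x 30 mm with capped vials (to 53 mm high), fixed, on the other side of the pump from the tray. Bystander. Origin under its centre.
- small_vial: Small glass vial with black cap, 22 mm in diameter, 42 mm tall, standing on the front right corner of the pump's base plate, out of the arm's path. Bystander, must stay. Origin at its underside.
- spare_roller: Steel roller, 24 mm in diameter, 24 mm tall, standing on the drive housing (top at 94 mm). Bystander, must stay. Origin at its underside.
- beaker: Glass beaker 66 mm wide, 75 mm tall, on the table. Bystander, must stay. Origin at its underside.
- jar: White plastic jar 60 mm wide, 75 mm tall, on the table. Bystander, must stay. Origin at its underside.
- screwdriver: Screwdriver with grey handle lying on the table. Bystander, must stay.
- tip_box: Closed grey box 80 x 120 x 50 mm on the table. Bystander, must stay. Origin under its centre.

How it is judged:
By the outcome, as a careful person would: the job done as asked, in the order asked, and still so for the second after the job is handed in, while the arm keeps its last pose, push and grip.
It also fails if it takes over 59 s, if anything falls off the work surface, if the arm or the gripper's body presses on something with over 40 N, if the wrist force passes 120 N, or if a joint passes its speed limit or range.

## Robot

A 7-joint arm with a two-finger parallel gripper is mounted at the origin on the work surface. World frame = base frame: x ahead of the robot, y to its left, z up, the work surface at z = 0. Lengths are in m, angles in degrees, forces in N, time in s.
With the tool pointing down it reaches from about 0.4 to 0.9 m from the base axis. Payload 5.5 kg.
Tool frame: the origin (TCP) lies at the very end of the fingers, on their centre line; the grasp point (between the pads) lies 19 mm behind it; z points along the fingers, y is the direction in which the jaws open and shut (so a half turn about z gives the same grasp; the last joint's range is limited). The gripper opens to 92 mm and grips with 3 to 60 N. Pads are 19 mm wide; open, the fingers measure 130 mm over their backs; the gripper's body (75 mm by 190 mm) begins 47 mm behind the grasp point.
Start: joints at [-50.924, 28.699, -24.465, 88.831, 12.651, 65.22, -12.049], TCP at [0.264, 0.594, 0.227] pointing down, gripper open.
Joint ranges: [-164.97, 164.97], [-17.58, 116.51], [-87.97, 89.64], [11.32, 138.91], [-80.73, 260.73], [10.89, 115.49], [-147.41, 147.41]. Speed limits (degrees/s): [147.25, 147.25, 180, 180, 180, 180, 180].

## Interface

Orientations are given as a 3x3 rotation matrix whose columns are the frame's x, y, z axes.
In Python, from cell import r, optics gives the robot as it stands. Calls block until the motion is done:
- r.goto(position, orientation): joint-space move of the TCP to a pose.
- r.servo_line(position, orientation=None, velocity=0.15): straight line of the TCP; orientation=None keeps the orientation; velocity is the mean speed in m/s.
- r.movej(angles): joint-space move.
- r.grip(opening): finger opening in m; the grip force is fixed at half the most; returns when the fingers have stopped.
- r.pause(seconds).
- r.solve_ik(position, orientation): joint angles nearest the present ones, or None.
- r.read_state(): the state.
- optics.capture(name): name is "scene" or "top" or "wrist"; returns a dict with "image" (420x560x3 uint8, blue, green, red), "z_map" (420x560 float32, m along the optical axis (not along the pixel's ray), 0 where there is no reading), "fx", "fy", "cx", "cy" (pixels), "pose" (4x4, takes a point from camera to world coordinates); the wrist camera has in their place "mount" (4x4, takes a point from camera to tool coordinates, whose origin is the TCP and whose axes are the flange's). Camera axes: x right, y up, looking along -z (the intrinsics and any distortion apply to the point x, -y, -z); pixel columns grow to the right and rows downward; lengths in m; the calibration is good to about 2 mm. A picture is of the moment at which its call begins: read the wrist's pose just before it.
A pose or a line that the arm cannot do raises r.PlanningError and nothing moves.
- r.finish_job(): hands the job in, once; it reports no verdict.
Trained networks look in a picture, given as the dict that the camera call returned (one of the last four; its "shot" number tells which), for a name from the list of things; names that differ only in an ending like _2 or _b are one class to them, and where a whole thing is asked for, a point or a joint stands for the part that bears it (a point fixed in the world has none). Each returns a list of dicts, best first, with "conf" (0 to 1); they miss things now and then, are a little off and sometimes report something else, mostly with a low value. They report only what shows in the picture. A call takes as long as a camera call.
- optics.recognise(picture, target): "extent" ([left, top, right, bottom] in pixels, round what is visible of it).
- optics.pinpoint(picture, target): "pixel" ([column, row] in pixels: a listed point, or the origin of a listed thing).
The state is a dict: "time": time; "joint_pos": joint angles; "qvel": joint speeds; "tau": joint torques, N m; "eef_pos": TCP position; "orientation": TCP orientation; "force": force on the tool from outside, world axes, zero at the start; "wrist_torque": the same for the moment, N m; "width": finger opening in m.
Only numpy, scipy, OpenCV 4.12 (cv2) and the standard library are available. Lean on these libraries where they do the work, as an engineer would, in place of code of your own. Each camera call takes 0.05 s, during which the arm holds its last target.

## Working session

There is one attempt and no reset: what is moved stays moved. The work goes in short steps, each a Python script; the robot and the scene stay as the last script left them, time stands still between calls to the robot, and variables do not carry over. Pictures are saved under pics/ and viewed, and the job is handed in when it is done.

```bash
ls; mkdir -p pics; cat > h.py <<'E'
import numpy as np, cv2
from cell import r, optics
def world(p,u,v,z=None,T=None):
    T=np.array(p["pose"]) if T is None else T
    if z is None: z=p["z_map"][int(round(v)),int(round(u))]
    d=np.array([(u-p["cx"])/p["fx"],-(v-p["cy"])/p["fy"],-1.0])
    return (T@np.append(d*z,1))[:3]
def onplane(p,u,v,h,T=None):
    T=np.array(p["pose"]) if T is None else T
    a=world(p,u,v,1e-6,T);b=world(p,u,v,1.,T)
    t=(h-a[2])/(b[2]-a[2]); return a+t*(b-a)
def wristT(p,s):
    T=np.eye(4);T[:3,:3]=s["orientation"];T[:3,3]=s["eef_pos"];return T@np.array(p["mount"])
E
python3 - <<'E'
from h import *
s=r.read_state();print(s["time"],s["eef_pos"],np.round(s["orientation"],3),s["width"])
for n in ["scene","top"]:
    p=optics.capture(n);cv2.imwrite(f"pics/{n}0.png",p["image"])
    print(n,[k for k in p],np.round(p["pose"],3).tolist(),p["fx"],p["cx"],p["cy"])
    for k in p:
        if k not in("image","z_map","pose"):print(k,p[k])
    for t in ["pump","bottle","tray","vial_rack","small_vial","spare_roller","beaker","jar","screwdriver","tip_box","tray_in","press_arm_hinge","press_arm_post"]:
        q=optics.pinpoint(p,t)
        for k in q[:2]:
            u,v=k["pixel"]
            z=p["z_map"][min(419,max(0,int(round(v)))),min(559,max(0,int(round(u))))]
            print(t,np.round([u,v]),round(k["conf"],2),np.round(world(p,u,v,z),3))
print(r.read_state()["time"])
E
```

```text
pics
0.0 [0.26411809 0.59317684 0.22569026] [[-0.914  0.407 -0.001]
 [ 0.407  0.914 -0.002]
 [ 0.    -0.002 -1.   ]] 0.09166286169078582
scene ['image', 'z_map', 'fx', 'fy', 'cx', 'cy', 'pose', 'shot'] [[-0.093, -0.602, 0.793, 1.278], [0.995, -0.04, 0.086, 0.096], [-0.02, 0.798, 0.603, 0.652], [0.0, 0.0, 0.0, 1.0]] 387.8581617785461 272.5396361898218 211.81393987268086
fx 387.8581617785461
fy 387.8581617785461
cx 272.5396361898218
cy 211.81393987268086
shot 1
pump [232. 264.] 0.57 [ 0.698 -0.057  0.068]
bottle [270. 236.] 0.58 [0.554 0.01  0.027]
bottle [232. 214.] 0.53 [ 0.454 -0.104  0.013]
tray [425. 249.] 0.69 [0.549 0.388 0.004]
vial_rack [135. 219.] 0.81 [ 0.521 -0.348  0.035]
small_vial [235. 215.] 0.45 [ 0.458 -0.096  0.012]
spare_roller [183. 262.] 0.72 [ 0.717 -0.156  0.083]
beaker [440. 296.] 0.68 [0.715 0.378 0.024]
jar [ 86. 269.] 0.61 [ 0.702 -0.392  0.031]
screwdriver [392. 188.] 0.68 [0.29  0.347 0.009]
tip_box [179. 183.] 0.58 [ 0.351 -0.279  0.041]
tray_in [424. 248.] 0.88 [0.548 0.384 0.006]
press_arm_hinge [228. 236.] 0.87 [ 0.582 -0.09   0.045]
press_arm_post [28
[... 386 characters left out ...]
17.84735514904423
shot 2
pump [306. 189.] 0.88 [ 0.633 -0.067  0.012]
bottle [280. 224.] 0.59 [0.524 0.005 0.076]
tray [317. 213.] 0.48 [ 0.559 -0.09   0.048]
vial_rack [421. 249.] 0.86 [ 0.472 -0.361  0.029]
vial_rack [140. 220.] 0.43 [0.547 0.38  0.009]
small_vial [319. 258.] 0.5 [ 0.443 -0.094  0.059]
spare_roller [345. 154.] 0.55 [ 0.702 -0.157  0.098]
beaker [136. 166.] 0.96 [0.699 0.403 0.006]
jar [432. 173.] 0.73 [ 0.665 -0.386  0.066]
screwdriver [140. 321.] 0.63 [0.285 0.356 0.014]
tip_box [398. 320.] 0.74 [ 0.294 -0.285  0.05 ]
tray_in [137. 220.] 0.79 [0.546 0.389 0.004]
press_arm_hinge [317. 212.] 0.76 [ 0.562 -0.091  0.051]
press_arm_post [263. 188.] 0.96 [0.613 0.049 0.088]
1.4
```

View pics/scene0.png

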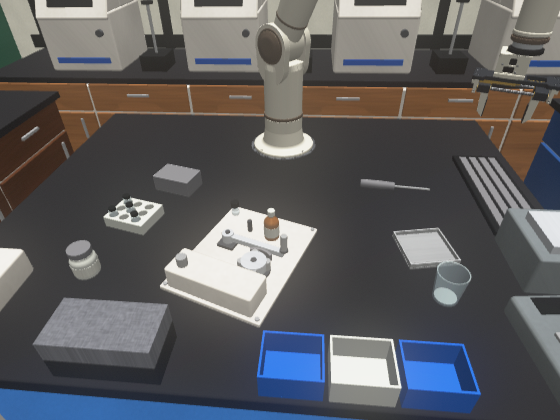

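View pics/top0.png

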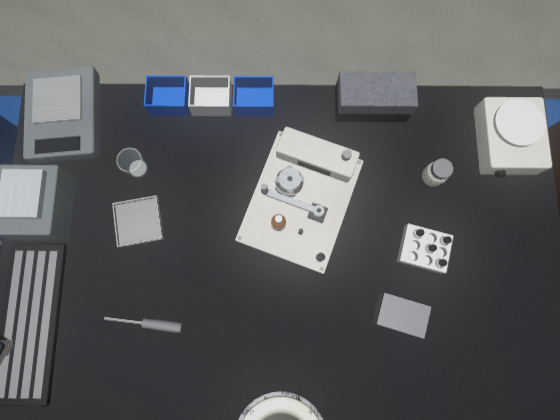

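The scene view shows the bottle at (271,228), the post at (283,243) and the tray at (425,248). The top view shows the bottle at (279,221), the post at (264,188), the hinge at (318,211) and the tray at (137,221). The top "tray" hit at (317,213) and the scene "bottle" hit at (232,214) are wrong. Next I'll triangulate, then take wrist views.

```bash
cat >> h.py <<'E'
def ray(p,u,v,T=None):
    T=np.array(p["pose"]) if T is None else T
    a=T[:3,3]; d=world(p,u,v,1.,T)-a; return a,d/np.linalg.norm(d)
def tri(rays):
    A=np.zeros((3,3));b=np.zeros(3)
    for a,d in rays:
        M=np.eye(3)-np.outer(d,d);A+=M;b+=M@a
    x=np.linalg.solve(A,b)
    res=[np.linalg.norm((np.eye(3)-np.outer(d,d))@(x-a)) for a,d in rays]
    return x,res
def R(yaw): # jaw (y) axis direction at angle yaw, tool down
    y=np.array([np.cos(yaw),np.sin(yaw),0]);z=np.array([0,0,-1.]);return np.stack([np.cross(y,z),y,z],1)
def cloud(p,T=None):
    T=np.array(p["pose"]) if T is None else T
    z=p["z_map"];v,u=np.mgrid[0:z.shape[0],0:z.shape[1]]
    P=np.stack([(u-p["cx"])/p["fx"]*z,-(v-p["cy"])/p["fy"]*z,-z],-1)
    W=P@T[:3,:3].T+T[:3,3]; W[z==0]=np.nan; return W
E
python3 - <<'E'
from h import *
ps=[optics.capture("scene"),optics.capture("top")]
for t in ["press_arm_hinge","press_arm_post","tray_in","bottle"]:
    rs=[]
    for p in ps:
        q=[k for k in optics.pinpoint(p,t)][0];rs.append(ray(p,*q["pixel"]))
    print(t,*map(lambda a:np.round(a,4),tri(rs)))
for p in ps:
    W=cloud(p)
    for nm,c,rad,h in [("bottle",(.525,.008),.045,(.055,.12)),("post",(.623,.048),.03,(.055,.12)),("trayrim",(.547,.388),.1,(.01,.03))]:
        m=(np.hypot(W[...,0]-c[0],W[...,1]-c[1])<rad)&(W[...,2]>h[0])&(W[...,2]<h[1])
        P=W[m];print(nm,m.sum(),P.min(0).round(3),P.max(0).round(3))
        if nm!="trayrim":
            zt=np.percentile(P[:,2],95);print("  top",zt.round(3),P[P[:,2]>zt-.01].mean(0).round(4))
c=np.array([.525,.008]);
h=np.array([c[0],c[1],.25]);yaw=np.deg2rad(69)
for o in (yaw,yaw+np.pi): print(r.solve_ik(h,R(o)))
E
```

```text
press_arm_hinge [ 0.5604 -0.0905  0.0306] [0.0028 0.0028]
press_arm_post [0.6159 0.0502 0.0695] [0. 0.]
tray_in [0.5437 0.3835 0.0023] [0.0069 0.0069]
bottle [0.5426 0.0072 0.0148] [0.0039 0.0039]
bottle 216 [ 0.529 -0.006  0.055] [0.557 0.029 0.099]
  top 0.097 [0.541  0.0111 0.0943]
post 104 [0.615 0.04  0.055] [0.63  0.054 0.091]
  top 0.09 [0.6245 0.0472 0.0866]
trayrim 399 [0.477 0.317 0.01 ] [0.616 0.455 0.018]
bottle 177 [ 0.518 -0.008  0.055] [0.553 0.028 0.103]
  top 0.099 [0.5359 0.0098 0.0976]
post 50 [0.612 0.038 0.056] [0.628 0.054 0.093]
  top 0.093 [0.6195 0.0464 0.0897]
trayrim 362 [0.474 0.315 0.01 ] [0.612 0.455 0.023]
[  1.27699036  12.89962561  -5.89056494 105.78990214   1.49554014
  61.38453234  63.81769852]
[ -18.13352246   12.90771759   16.66305121  106.43638795   -4.18989832
   61.24556531 -110.85066257]
```

```bash
python3 - <<'E'
from h import *
yaw=np.deg2rad(67)
vs=[]
for i,pos in enumerate([[.53,.06,.27],[.52,.0,.27]]):
    if i==0: r.goto(pos,R(yaw))
    else: r.servo_line(pos)
    r.pause(.2)
    s=r.read_state();p=optics.capture("wrist");T=wristT(p,s)
    cv2.imwrite(f"pics/w{i}.png",p["image"]);vs.append((p,T))
    print(s["time"],np.round(s["eef_pos"],3),"cam",T[:3,3].round(3),s["force"].round(1) if hasattr(s["force"],"round") else s["force"])
for t in ["press_arm_hinge","press_arm_post","bottle"]:
    rs=[]
    for p,T in vs:
        q=optics.pinpoint(p,t)
        if q: rs.append(ray(p,*q[0]["pixel"],T));print(t,np.round(q[0]["pixel"]),round(q[0]["conf"],2))
    if len(rs)>1:print(*map(lambda a:np.round(a,4),tri(rs)))
for p,T in vs:
    W=cloud(p,T)
    for nm,c,rad,h in [("bottle",(.538,.01),.045,(.055,.12)),("post",(.618,.048),.03,(.055,.12))]:
        m=(np.hypot(W[...,0]-c[0],W[...,1]-c[1])<rad)&(W[...,2]>h[0])&(W[...,2]<h[1])
        P=W[m]
        if len(P)<20: continue
        zt=np.percentile(P[:,2],95);Q=P[P[:,2]>zt-.008];print(nm,m.sum(),"  top",zt.round(3),Q.mean(0).round(4),((Q.min(0)+Q.max(0))/2).round(4))
E
```

```text
4.2417 [0.53  0.061 0.27 ] cam [0.468 0.086 0.427] [-0.7 -0.6  0.5]
5.05 [0.52  0.001 0.27 ] cam [0.459 0.026 0.428] [0.2 0.1 0.2]
press_arm_hinge [183. 258.] 0.88
press_arm_hinge [225. 250.] 0.72
[ 0.5766 -0.1083  0.0086] [0.0017 0.0017]
press_arm_post [299. 265.] 0.76
press_arm_post [ 22. 252.] 0.74
[0.4501 0.0894 0.4885] [0.0079 0.0079]
bottle [248. 201.] 0.57
bottle [294. 188.] 0.64
[0.5332 0.0118 0.0223] [0.0014 0.0014]
bottle 835   top 0.097 [0.5354 0.0086 0.096 ] [0.5358 0.0076 0.0938]
post 217   top 0.09 [0.616  0.046  0.0882] [0.6168 0.0453 0.0869]
bottle 827   top 0.097 [0.5353 0.0079 0.0961] [0.5359 0.0078 0.0938]
post 295   top 0.091 [0.6185 0.0444 0.0886] [0.6194 0.0445 0.087 ]
```

View pics/w1.png

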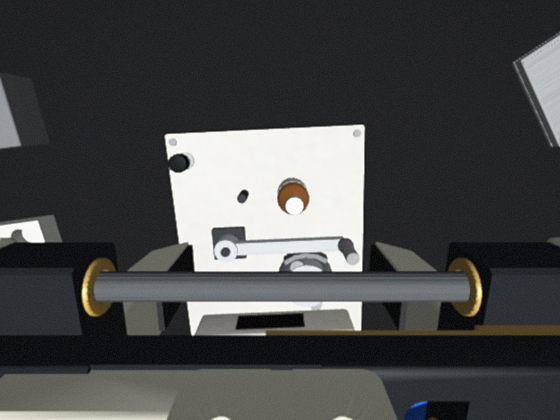

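The wrist view shows the bottle cap at (294,205), the stop peg at (243,197), the boss at (226,250) and the post at (350,250). The peg is about 60 mm from the bottle along the jaw line. I'll turn the jaws diagonally and open them only part way so the fingers clear it.

```bash
python3 - <<'E'
from h import *
y=np.deg2rad(107); B=np.array([.5357,.008])
for yy in (y,y-np.pi): print(r.solve_ik([*B,.16],R(yy)), r.solve_ik([*B,.037],R(yy)), r.solve_ik([.544,.385,.03],R(yy)))
r.grip(.062)
r.goto([*B,.16],R(y)); r.servo_line([*B,.037],velocity=.08)
s=r.read_state();print(s["eef_pos"],s["force"],s["width"],s["joint_pos"])
r.grip(0.03); r.pause(.2)
s=r.read_state();print(s["time"],s["eef_pos"],s["force"],s["width"])
p=optics.capture("scene");cv2.imwrite("pics/s1.png",p["image"][150:300,150:400].repeat(3,0).repeat(3,1))
E
```

```text
[  5.28922959  20.21641266 -10.89450539 109.2692032    4.82437037
  50.94949468  99.00753031] [  3.4222891   31.00991546  -8.85163135 113.01297648   7.65446362
  36.52432313  96.65562031] [-24.97545617  42.61356434 -18.04294235  93.30191124  16.73025427
  46.75846869  56.90734346]
[-13.25753446  19.97830101  11.53042924 109.91377172  -5.07115682
  50.59035822 -72.17949337] [-13.86196906  31.2307232   12.59376231 113.6219055  -11.01675942
  36.2693584  -67.12615802] [ -43.51863819   41.49724653    8.41290327   94.05028244   -7.87537033
   45.03136047 -104.61431431]
[0.53615138 0.00800676 0.03751144] [ 0.30215534  0.38250687 -0.16950967] 0.06206204966911312 [  3.67084482  30.98618111  -9.15922542 112.98526897   7.91365512
  36.55584259  96.43143032]
9.1667 [0.53577209 0.00814899 0.03711469] [-0.58337775  0.6930399   2.17151573] 0.037290903304341455
```

View pics/s1.png

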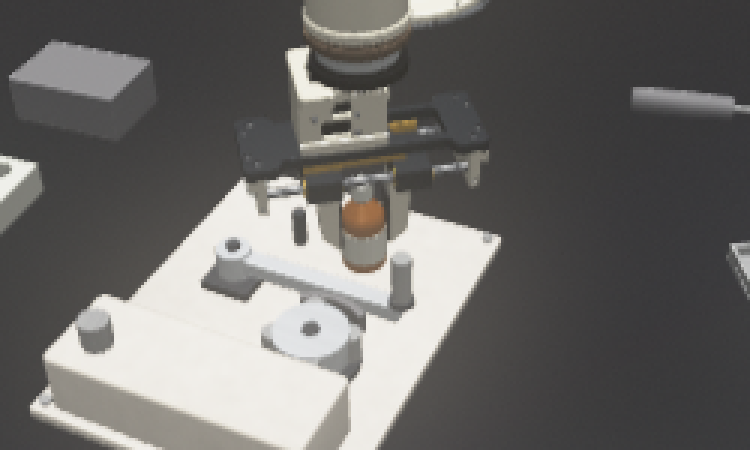

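The crop shows the bottle upright between the pads at (363,235), with a width of 37 mm. I'll lift it and carry it to the tray.

```bash
python3 - <<'E'
from h import *
y=np.deg2rad(107); B=np.array([.5357,.008]);Tr=[.545,.385]
r.servo_line([*B,.15],velocity=.1)
s=r.read_state();print(s["width"],s["force"],s["eef_pos"])
r.servo_line([*Tr,.15],velocity=.15); r.pause(.2)
s=r.read_state();f0=np.array(s["force"]);print(s["time"],s["width"],f0)
r.servo_line([*Tr,.036],velocity=.08);r.pause(.15)
z=.036
f0=np.array(r.read_state()["force"]);print(f0)
while z>.024:
    z-=.001;r.servo_line([*Tr,z],velocity=.03);f=np.array(r.read_state()["force"])
    if f[2]-f0[2]>2.: break
s=r.read_state();print(z,f,s["eef_pos"],s["time"],s["width"])
p=optics.capture("scene");cv2.imwrite("pics/s2.png",p["image"][180:330,330:530].repeat(3,0).repeat(3,1))
E
```

```text
0.03742755441481915 [ 0.38722999 -0.22410956 -1.16390949] [0.53506891 0.00799194 0.14924415]
13.3667 0.03694173104782119 [ 0.24556817 -0.16501481 -1.42690717]
[ 0.68320592  0.01857041 -1.52323178]
0.02799999999999999 [-1.6398326  -1.58313879  5.79749784] [0.54531835 0.38524585 0.0291648 ] 17.0917 0.037126920230611975
```

View pics/s2.png

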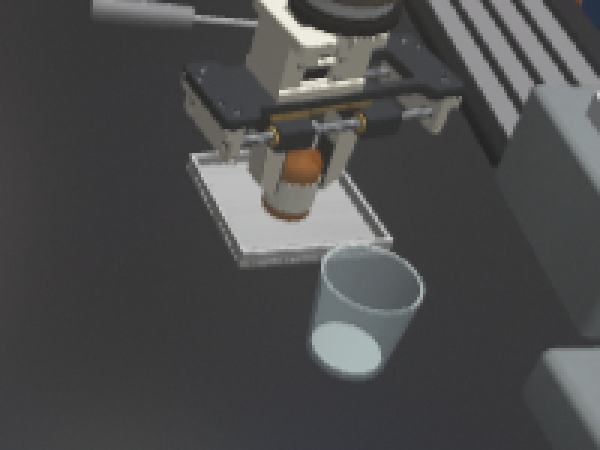

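Contact came at the expected height (29 mm at the TCP, against 37 mm on the plate). The bottle stands upright at (292,185) inside the tray. I'll release it and go to the post.

```bash
python3 - <<'E'
from h import *
Tr=[.545,.385]
r.servo_line([*Tr,.029],velocity=.05)
r.grip(.062);r.pause(.1)
r.servo_line([*Tr,.16],velocity=.12)
s=r.read_state();print(s["time"])
H=np.array([.5605,-.0905]);P=np.array([.618,.046]);d=P-H;a0=np.arctan2(d[1],d[0]);L=np.hypot(*d);print(np.rad2deg(a0),L)
for off in (np.pi/2,-np.pi/2):
    for th in (0,.5,1.0):
        a=a0+th;q=H+.15*np.array([np.cos(a),np.sin(a)])
        print(off>0,th,q.round(3),np.round(r.solve_ik([*q,.051],R(a+off)),0))
for n in ("scene","top"):
    p=optics.capture(n);cv2.imwrite(f"pics/{n}3.png",p["image"])
    W=cloud(p);m=(np.hypot(W[...,0]-.545,W[...,1]-.385)<.045)&(W[...,2]>.06)&(W[...,2]<.1)
    Q=W[m];print(n,len(Q),Q.mean(0).round(3),Q[:,2].max().round(3))
E
```

```text
19.3667
67.15696383763822 0.14811650819540678
True 0 [0.619 0.048] [  9.  38. -21. 100.  18.  46. 136.]
True 0.5 [0.545 0.059] [ 42.  59. -75. 110.  64.  68. 128.]
True 1.0 [0.476 0.033] [-62.  58.  77. 123. -68.  64. -94.]
False 0 [0.619 0.048] [-18.  37.  15. 101. -13.  44. -19.]
False 0.5 [0.545 0.059] [-16.  30.   9. 111.  -7.  38.   3.]
False 1.0 [0.476 0.033] [ -9.  25.   2. 121.  -2.  34.  29.]
scene 153 [0.553 0.385 0.074] 0.09
top 139 [0.544 0.381 0.074] 0.094
```

View pics/scene3.png

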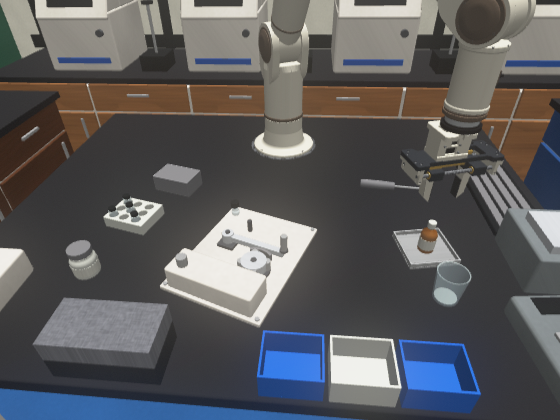

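The scene view shows the bottle standing upright in the tray at (428,240), released, with everything else unmoved. Now the post.

```bash
python3 - <<'E'
from h import *
P=np.array([.618,.0458]);H=np.array([.5605,-.0905]);d=P-H;a0=np.arctan2(d[1],d[0])
o=R(a0-np.pi/2)
r.goto([*P,.17],o); r.grip(.05)
r.servo_line([*P,.11],velocity=.12);
r.pause(.1);print(r.read_state()["force"])
r.servo_line([*P,.052],velocity=.08)
s=r.read_state();print(s["eef_pos"],s["force"])
p=optics.capture("scene");cv2.imwrite("pics/s4.png",p["image"][150:300,150:400].repeat(3,0).repeat(3,1))
r.grip(.0);r.pause(.2)
s=r.read_state();print(s["time"],s["eef_pos"],s["force"],s["width"])
p=optics.capture("scene");cv2.imwrite("pics/s5.png",p["image"][150:300,150:400].repeat(3,0).repeat(3,1))
E
```

```text
[ 0.11739712 -0.08159266  0.07622398]
[0.61836977 0.0456956  0.05221017] [ 0.15320323 -0.02725209  0.11199661]
23.7833 [0.61855027 0.04566353 0.05219172] [ 2.67368874 -0.624106   -1.01870644] 0.015484455526029882
```

View pics/s5.png

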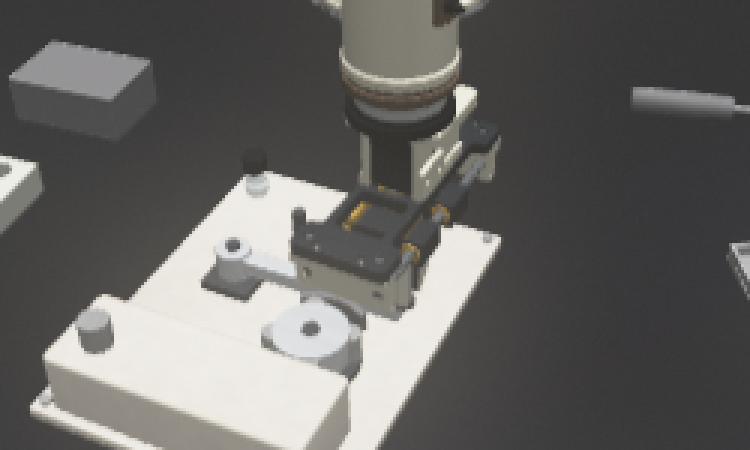

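The grip holds the post at 15.5 mm (nominal 16). Now I'll swing it along the arc, watching the force.

```bash
cat > swing.py <<'E'
from h import *
import sys
H=np.array([.5605,-.0905])
s=r.read_state();P=np.array([.6185,.0457]);d=P-H;L=.1495;a0=np.arctan2(d[1],d[0]);H=P-L*d/np.hypot(*d)
def step(th,v=.07):
    a=a0+th;q=H+L*np.array([np.cos(a),np.sin(a)])
    r.servo_line([*q,.052],R(a-np.pi/2),velocity=v)
    s=r.read_state();f=np.array(s["force"]);t=np.array([-np.sin(a),np.cos(a),0]);rad=np.array([np.cos(a),np.sin(a),0])
    e=np.array(s["eef_pos"])[:2]-H
    print(f"{th:.3f} t={s['time']:.2f} ft={f@t:.1f} fr={f@rad:.1f} fz={f[2]:.1f} w={s['width']:.4f} act={np.arctan2(e[1],e[0])-a0:.3f} r={np.hypot(*e):.4f}")
    return f@t
E
python3 - <<'E'
from swing import *
for th in np.arange(.12,.9,.12):
    ft=step(th)
    if abs(ft)>22:break
p=optics.capture("scene");cv2.imwrite("pics/s6.png",p["image"][150:300,150:400].repeat(3,0).repeat(3,1))
E
```

```text
0.120 t=24.23 ft=-3.9 fr=-3.9 fz=-1.2 w=0.0155 act=0.116 r=0.1486
0.240 t=24.64 ft=-5.0 fr=-5.5 fz=-0.9 w=0.0157 act=0.233 r=0.1476
0.360 t=25.05 ft=-4.4 fr=-6.9 fz=-1.8 w=0.0153 act=0.352 r=0.1467
0.480 t=25.46 ft=-5.1 fr=-8.7 fz=-5.2 w=0.0154 act=0.471 r=0.1458
0.600 t=25.87 ft=-6.3 fr=-11.8 fz=-6.7 w=0.0155 act=0.589 r=0.1449
0.720 t=26.27 ft=-6.5 fr=-14.8 fz=-9.1 w=0.0155 act=0.708 r=0.1442
0.840 t=26.68 ft=-7.8 fr=-17.3 fz=-14.0 w=0.0151 act=0.825 r=0.1436
```

View pics/s6.png

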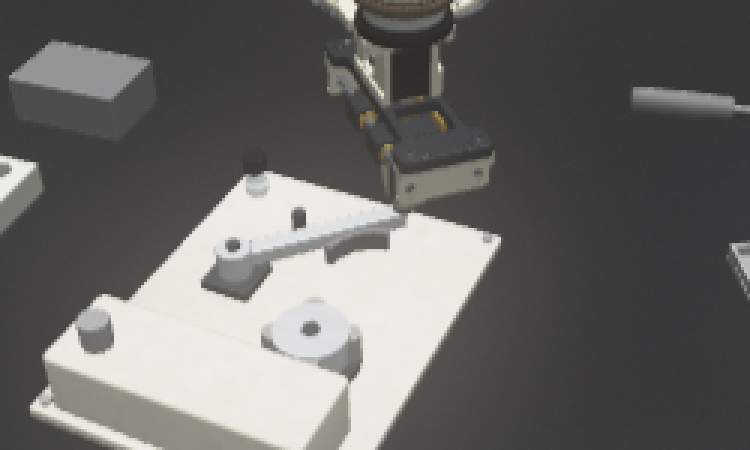

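The beam has swung almost to the peg at (298,217). The radial force shows my hinge estimate was off, so I'll refit the pivot from the path actually followed.

```bash
cat > fit.py <<'E'
from swing import *
from scipy.optimize import least_squares
act=[0,.116,.233,.352,.471,.589,.708,.825];rr=[.1495,.1486,.1476,.1467,.1458,.1449,.1442,.1436]
Q=np.array([H+q*np.array([np.cos(a0+t),np.sin(a0+t)]) for t,q in zip(act,rr)])
f=least_squares(lambda x:np.hypot(*(Q-x[:2]).T)-.15,H)
g=least_squares(lambda x:np.hypot(*(Q-x[:2]).T)-x[2],[*H,.15])
if __name__=="__main__":
    print(H,f.x,np.abs(f.fun).max(),g.x,np.abs(g.fun).max())
    ang=lambda q,h:np.arctan2(*(q-h)[::-1])
    print([ang(Q[-1],h)-ang(Q[0],h) for h in (f.x,g.x[:2])])
    p=optics.capture("top");cv2.imwrite("pics/t6.png",p["image"][120:290,210:380].repeat(3,0).repeat(3,1))
    q=optics.pinpoint(p,"press_arm_hinge")
    for k in q[:2]:print(k["conf"],onplane(p,*k["pixel"],.036))
    W=cloud(p);m=(np.hypot(W[...,0]-.567,W[...,1]+.092)<.022)&(W[...,2]>.045)&(W[...,2]<.07);print(W[m].mean(0),m.sum())
    print(r.read_state()["joint_pos"])
E
python3 fit.py
```

```text
[ 0.55992612 -0.09184763] [ 0.56757743 -0.09536226] 7.083151372977436e-05 [ 0.56758616 -0.09551604  0.15014885] 6.80187070793703e-05
[np.float64(0.8057660189927747), np.float64(0.8049616448707912)]
0.82 [ 0.56688581 -0.0880607   0.036     ]
0.35 [ 0.67058941 -0.39938613  0.036     ]
[ 0.56677651 -0.09167246  0.04907994] 107
[ -9.68747876  26.52750465   2.37297538 117.99904294  -1.42166298
  35.09269576  18.31019898]
```

```bash
sleep 1
```

```text
(no output)
```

View pics/t6.png

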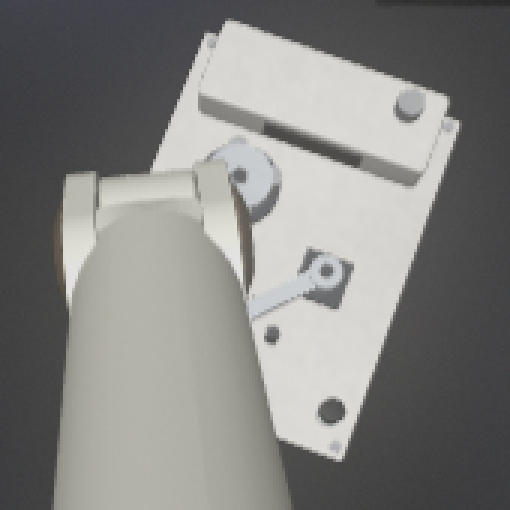

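The refit is consistent: radius 150.1 mm, residual under 0.1 mm, swing now at 0.806 rad. The top crop shows the beam still short of the peg at (272,334). I'll continue on the corrected circle until contact with the stop.

```bash
cat > go2.py <<'E'
import swing
from fit import *
a_=np.array([.6185,.0457]);swing.H=f.x;swing.L=.150;swing.a0=np.arctan2(*(Q[0]-f.x)[::-1])
E
python3 - <<'E'
from go2 import *
for th in [.81,.86,.91,.94,.96,.98,1.0,1.01,1.02,1.03,1.04]:
    ft=swing.step(th,.05)
    if abs(ft)>20:break
r.pause(.3);swing.step(th,.05)
p=optics.capture("scene");cv2.imwrite("pics/s7.png",p["image"][150:300,150:400].repeat(3,0).repeat(3,1))
p=optics.capture("top");cv2.imwrite("pics/t7.png",p["image"][120:290,210:380].repeat(3,0).repeat(3,1))
E
```

```text
0.810 t=27.11 ft=-6.4 fr=-3.6 fz=-7.2 w=0.0157 act=0.792 r=0.1496
0.860 t=27.41 ft=-6.6 fr=-3.4 fz=-7.7 w=0.0153 act=0.843 r=0.1496
0.910 t=27.71 ft=-6.9 fr=-4.1 fz=-7.8 w=0.0155 act=0.892 r=0.1496
0.940 t=27.96 ft=-6.8 fr=-3.8 fz=-8.1 w=0.0155 act=0.921 r=0.1496
0.960 t=28.21 ft=-7.2 fr=-4.9 fz=-8.1 w=0.0151 act=0.941 r=0.1496
0.980 t=28.46 ft=-7.9 fr=-4.5 fz=-9.0 w=0.0155 act=0.960 r=0.1495
1.000 t=28.71 ft=-7.8 fr=-3.9 fz=-8.6 w=0.0150 act=0.980 r=0.1495
1.010 t=28.96 ft=-7.6 fr=-3.2 fz=-8.9 w=0.0153 act=0.989 r=0.1495
1.020 t=29.21 ft=-10.5 fr=-4.5 fz=-11.5 w=0.0156 act=0.990 r=0.1494
1.030 t=29.46 ft=-14.9 fr=-4.6 fz=-15.7 w=0.0156 act=0.992 r=0.1493
1.040 t=29.71 ft=-17.5 fr=-5.2 fz=-19.2 w=0.0154 act=0.993 r=0.1492
1.040 t=30.26 ft=-18.4 fr=-5.4 fz=-18.4 w=0.0154 act=0.992 r=0.1492
```

View pics/s7.png

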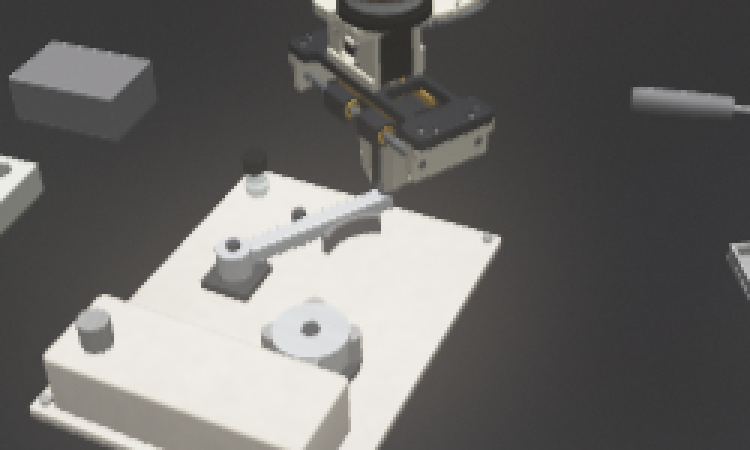

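View pics/t7.png

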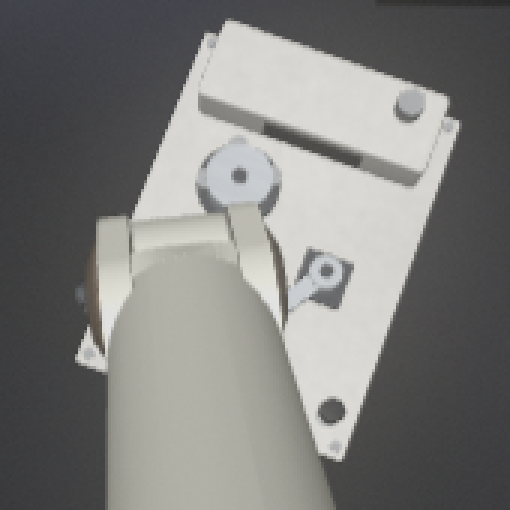

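The stop is reached: the angle stalls at 0.99 rad while the tangential force rises from 8 N to 18 N, and the scene crop shows the beam against the peg at (298,214). A last stability and scene check follows before handing in.

```bash
python3 - <<'E'
from h import *
for i in range(3):
    s=r.read_state();print(s["time"],np.round(s["eef_pos"],4),np.round(s["force"],1),round(s["width"],4));r.pause(.5)
p=optics.capture("scene");cv2.imwrite("pics/s8.png",p["image"])
W=cloud(p);m=(np.hypot(W[...,0]-.545,W[...,1]-.385)<.045)&(W[...,2]>.06)&(W[...,2]<.1);print(W[m].mean(0).round(3),W[m][:,2].max())
E
```

```text
30.3583 [0.4778 0.0237 0.0524] [ 15.9   6.9 -18.3] 0.0156
30.8583 [0.4777 0.0238 0.0524] [ 18.1   6.9 -18.5] 0.0157
31.3583 [0.4778 0.0238 0.0525] [ 16.2   6.7 -18. ] 0.0155
[0.553 0.385 0.074] 0.09083819479553223
```

View pics/s8.png

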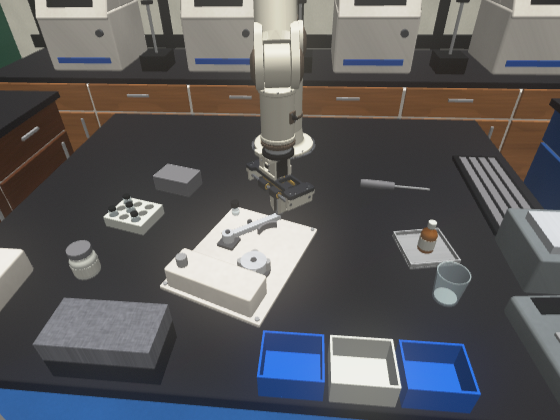

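The view shows the bottle upright in the tray at (428,240), the arm held at its stop with the gripper at (295,190), and the bystanders in their places. I'm handing the job in.

```bash
python3 -c "
from h import *
print(r.finish_job())"
```

```text
the job is handed in; nothing more can be done
None
```

The job is done and handed in at about 32 s of the 59 s. The amber bottle is in the tray, and the gripper is holding the pressure arm against its stop.

- **Bottle:** I carried it upright, set it down near the tray's centre by feel, and let go. The last picture shows it still standing upright in the tray, and the other objects look unmoved.
- **Pressure arm:** I took it by the post (fingers closed to 15.5 mm on the 16 mm post) and swung it until the motion stalled at about 0.99 rad. The force along the swing then rose from 8 N to 18 N, which marks the stop. Over the last second before hand-in, the position held within 0.1 mm and the grip stayed closed.

**What disagreed:**
- My first estimate of the pivot was about 8 mm off, which caused up to 17 N of sideways force during the swing. I refitted the pivot from the path the arm followed (radius 150.1 mm), and the sideways force dropped to about 4–5 N.
- About 18 N of vertical force remains on the wrist at the stop. I did not find its cause, but it was steady and well below the 120 N limit.

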